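# Snug the filter's vent plug, then open its valve

## Robot

A 6-joint arm with a two-finger parallel gripper is mounted at the origin on the work surface. World frame = base frame: x ahead of the robot, y to its left, z up, the work surface at z = 0. Lengths are in mm, angles in degrees, forces in N, time in s.
With the tool pointing down it reaches from about 350 to 850 mm from the base axis. Payload 8.1 kg.
Tool frame: the origin (TCP) lies midway between the tips of the shut fingers; the grasp point (between the pads) lies 19 mm behind it; z points along the fingers, y is the line along which they close (so a half turn about z gives the same grasp; the last joint's range is limited). The gripper opens to 85 mm and grips with 20 to 120 N. Pads are 22 mm wide; open, the fingers measure 114 mm over their backs; the gripper's body (76 mm by 85 mm) begins 54 mm behind the grasp point. The pads swing forward as they close: fully open they stand 13 mm farther back than shut.
Start: joints at [-69.637, 7.471, 85.268, -0, 87.261, -4.893], TCP at [256.018, -542.642, 231.292] pointing down, gripper open.
Joint ranges: [-169.43, 169.43], [-51.17, 129.36], [1.28, 143.12], [-76.62, 256.62], [0, 156.53], [-152.29, 152.29]. Speed limits (degrees/s): [136.94, 136.94, 159.86, 180, 180, 180].

## Interface

Orientations are given as [roll, pitch, yaw] about the fixed x, y, z axes, in that order (R = Rz(yaw) Ry(pitch) Rx(roll)).
In Python, from bench import r gives the robot as it stands.
- The arm moves only by the tool apply_moves, never from a script. Its argument "steps" is a list of rows, each a list of 7 numbers: the opening, from -1 (shut) to 1 (fully open), then the shift along the tool's x, y, z in mm, then the turn, a rotation vector about the tool's x, y, z in units of 5 degrees (1.0 is 5 degrees). A call has exactly 8 rows; each row shifts and turns the commanded pose from where the row before left it, along the tool's axes as they then stand; what a row does not reach is not made up. A row lasts 1/10 s, in which the tool goes at most 50 mm and 8.59 degrees, less where a joint would pass 70% of its speed; a pose out of reach is approached as far as the arm can. A call is refused whole if a number of a shift passes 50 or a number of a turn 1, either way. A call with a gripper value outside its range is refused whole. The fingers move at their own pace and stop on an object; "squeeze" is the grip in N (left out, the last holds). Time passes only in rows, so rows that do not move let the fingers close, or fill a call up. It gives the time, the measured TCP pose, the force, the opening and the grip force at its end, in the units of the state.
- r.sense(): the state, without advancing time (a new reading comes with each control period).
- r.snapshot(name): name is "side" or "top"; returns a dict with "color" (480x640x3 uint8, blue, green, red), "depth" (480x640 float32, mm along the optical axis (not along the pixel's ray), 0 where there is no reading), "mtx" (3x3 intrinsics, pixels), "T" (4x4, takes a point from camera to world coordinates). Camera axes: x right, y down, z forward; pixel columns grow to the right and rows downward; lengths in mm; the calibration is good to about 2 mm. A picture is of the moment at which its call begins.
- r.hand_in(): hands the job in; it is judged then, once.
The state is a dict: "time": time; "joint_pos": joint angles; "qd": joint speeds; "joint_efforts": joint torques, N m; "tool_pos": TCP position; "tcp_rot": TCP orientation; "ft_force": force on the tool from outside, world axes, zero at the start; "wrist_torque": the same for the moment, N m; "finger_gap": finger opening in mm; "grip_force": force on a finger pad.
Only numpy, scipy, OpenCV 4.12 (cv2) and the standard library are available. Lean on these libraries where they do the work, as an engineer would, in place of code of your own. Each camera call takes 0.05 s, during which the arm holds its last target. There are 200 camera calls.

## Task

The water filter that feeds the analyser has just been bled. Turn the winged vent plug on top of the filter clockwise until you feel its tapered thread bite, then about a twelfth of a turn more so that it is snug, and never over an eighth of a turn past the bite; leave the bottle, beaker and wrench beside it alone. Only then swing the valve's lever fully open, in line with the pipe, and let go.

Things in the scene. Friction and masses are not known exactly. Their poses are not given: they have to be found in the camera images.
- filter_rig: Fixed water filter on an aluminium base plate, 140 mm (its x) by 290 mm (its y). Origin: centre of the plate's underside, z up; place and yaw (within 20 degrees) vary. At y = +80 mm: white filter bowl, 98 mm wide, grey head 112 mm wide, top at z = 150 mm, with a central boss 34 mm wide up to z = 160 mm. A pipe at z = 132 mm leads to -y to a brass valve at y = -75 mm, then down at y = -130 mm.
- plug: Brass vent plug with a flat upright wing, in the boss of the filter's head. Origin: on the filter's upright axis, 160 mm above the table; z up. Clockwise from above tightens; it does not noticeably sink. It turns easily (0.05 N m) for an unknown 1.0 to 2.8 rad, then bites: within 0.1 rad the torque climbs to 0.4 N m, then by 0.4 N m per rad. Let go, it springs back 0.1 rad or so and stays.
- plug_wing (a point): Centre of the plug's wing, on the axis, 184 mm above the table. The wing is a bar 40 mm long (this point's x), 10 mm thick (its y), 26 mm high (171 to 197 mm above the table). Grip it across its thickness from above, fingertips no lower than 165 mm. A wrist that can turn only about 1.5 rad must let go, turn back and take it again.
- taper (a joint): How far the plug's taper has been driven in past the point where it bit, in rad, spring-back (about 0.1 rad of the turn at the wing) not counted: 0 while it still turns easily, snug from 0.12, over-tightened from 0.8.
- valve_axis (a point): On the upright axis of the valve's lever, at the lever's mid height, 174 mm above the table, at x = 0, y = -75 mm of the filter assembly. Its x axis points away from the lever's free end.
- valve_grip (a point): Place to take the steel valve lever: 62 mm from its axis, mid height, 174 mm above the table. The lever is a bar 10 mm thick, 18 mm high (165 to 183 mm above the table), reaching 80 mm from its axis. Shut, it points to -x of the assembly, square to the pipe; it opens anticlockwise from above, a quarter turn, to a stop pointing to -y along the pipe. It resists with 0.2 N m and stays where left.
- valve (a joint): Angle of the valve lever in rad: 0 shut (start: up to 0.15), 1.57 fully open, at the stop.
- beaker: Bystander: empty glass beaker, 72 mm wide, 90 mm tall, standing on the bench to the left of the filter. Origin: centre of its underside.
- reagent: Bystander: amber reagent bottle with a white cap, 60 mm wide, 130 mm tall, standing on the bench to the left, farther out. Origin: centre of its underside.
- wrench: Bystander: steel wrench, 160 mm long (its x), lying on the bench to the right of the filter.

How it is judged:
By the outcome, as a careful person would: the job done as asked, in the order asked, and still so for the second after the job is handed in, with the robot touching nothing.
It also fails if it takes over 67 s, if anything falls off the work surface, if the arm or the gripper's body presses on something with over 40 N, if the wrist force passes 120 N, or if a joint passes its speed limit or range.

## Working session

There is one attempt and no reset: what is moved stays moved. The work goes in short steps, Python scripts to look and compute and a tool call to move; the robot and the scene stay as the last step left them, time stands still between calls to the robot, and variables do not carry over. Pictures are saved under pics/ and viewed, at most 10 in all, crops included, and the job is handed in when it is done.

Besides the shell and the picture viewer there is one more tool, called as name(argument=value, ...) on one line, values as JSON. apply_moves: Moves the arm, as the interface text tells. Its arguments: {"type":"object","properties":{"steps":{"type":"array"},"squeeze":{"type":"number"}},"required":["steps"]}

```bash
mkdir -p pics
python3 - <<'E'
from bench import r
import cv2,numpy as np
for n in("top","side"):
    s=r.snapshot(n); cv2.imwrite(f"pics/{n}0.png",s["color"]); np.savez(f"{n}0.npz",**s); print(n,s["mtx"].tolist(),s["T"].round(3).tolist())
print(r.sense())
E
```

```text
top [[558.3984267538154, 0.0, 325.3083598524512], [0.0, 558.3984267538154, 241.77205311495482], [0.0, 0.0, 1.0]] [[-0.0, -0.984, 0.18, 354.273], [-1.0, 0.001, 0.002, -27.914], [-0.002, -0.18, -0.984, 1348.489], [0.0, 0.0, 0.0, 1.0]]
side [[563.473084378029, 0.0, 317.4445559494119], [0.0, 563.473084378029, 239.48552198043265], [0.0, 0.0, 1.0]] [[-0.995, -0.04, 0.091, 459.026], [-0.097, 0.574, -0.813, 1140.591], [-0.019, -0.818, -0.575, 978.632], [0.0, 0.0, 0.0, 1.0]]
{'time': 0.1, 'joint_pos': array([-6.96360189e+01,  7.51032204e+00,  8.53233618e+01,  1.52372653e-04,
        8.72619885e+01, -4.89494029e+00]), 'qd': array([ 0.01955316, -0.07475771, -0.1881192 , -0.07868387, -0.0827922 ,
        0.01454701]), 'joint_efforts': array([ 1.42839766e-03, -5.70950961e+01, -5.01941586e+01, -1.18522171e-04,
        8.22674629e-03, -1.38829118e-04]), 'tool_pos': array([ 255.85523721, -542.16351511,  230.35103337]), 'tcp_rot': array([-1.79904690e+02, -8.31524711e-03,  2.52589070e+01]), 'ft_force': array([ 0.56618958,  0.215351  , -1.10065079]), 'wrist_torque': array([-0.0070519 , -0.035049  , -0.03192129]), 'grip_force': 0.0, 'finger_gap': 85.6939474648064}
```

View pics/top0.png

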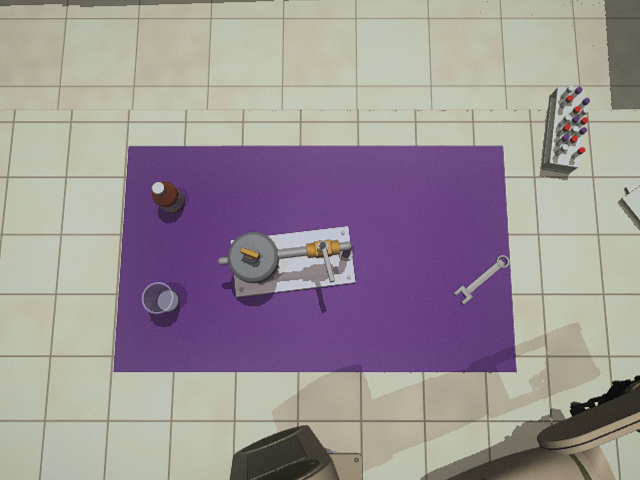

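View pics/side0.png

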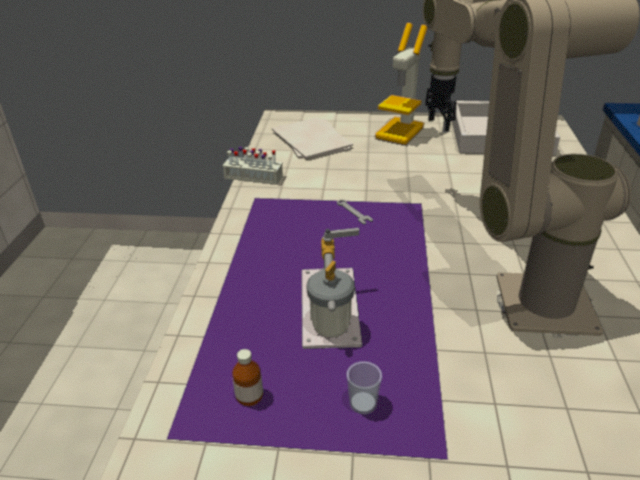

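The top view shows the plug wing near (250,254) and the lever from about (322,248) to (331,279). In the side view the head is near (330,290), with the lever around (345,232). I'll enlarge both.

Run:
```python
import cv2,numpy as np
t=np.load("top0.npz")["color"][215:305,215:365]; s=np.load("side0.npz")["color"][215:305,285:405]
a=cv2.resize(t,None,fx=5,fy=5,interpolation=cv2.INTER_CUBIC); b=cv2.resize(s,None,fx=6,fy=6,interpolation=cv2.INTER_CUBIC)
for im,x0,y0,f in((a,215,215,5),(b,285,215,6)):
    for k in range(0,im.shape[1]//f,10): cv2.putText(im,str(x0+k),(k*f,10),0,.35,(0,255,255));cv2.line(im,(k*f,12),(k*f,18),(0,255,255))
    for k in range(0,im.shape[0]//f,10): cv2.putText(im,str(y0+k),(0,k*f+4),0,.35,(0,255,255))
cv2.imwrite("pics/topc.png",a);cv2.imwrite("pics/sidec.png",b)
```

```text
(no output)
```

View pics/topc.png

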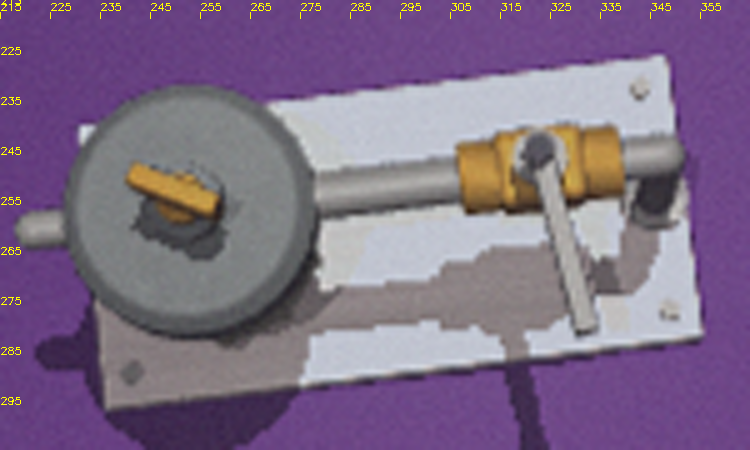

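View pics/sidec.png

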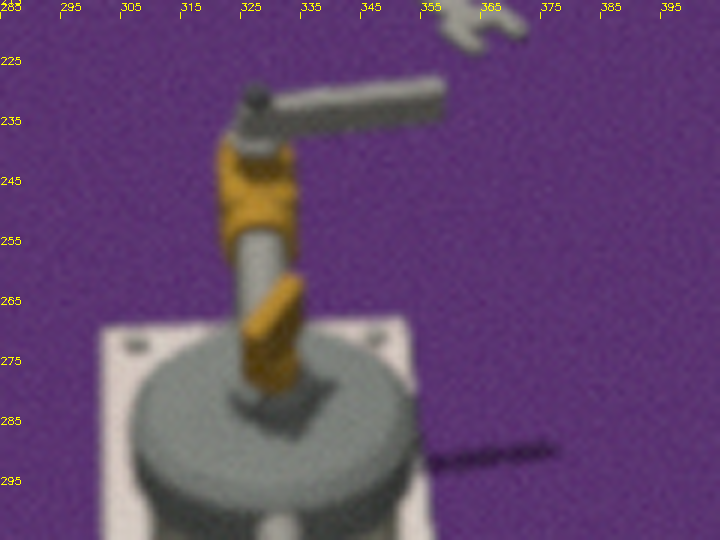

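```bash
cat > h.py <<'E'
import numpy as np
C={n:np.load(n+"0.npz") for n in("top","side")}
O={"top":(215,215,5),"side":(285,215,6)}
def ray(n,p,crop=True):
    c=C[n];x0,y0,f=O[n]
    u,v=((x0+(p[0]+.5)/f-.5),(y0+(p[1]+.5)/f-.5)) if crop else p
    d=c["T"][:3,:3]@np.linalg.inv(c["mtx"])@[u,v,1]; return c["T"][:3,3],d
def atz(n,p,z): o,d=ray(n,p); return o+d*(z-o[2])/d[2]
def tri(p,q):
    a,d=ray("top",p);b,e=ray("side",q); s=np.linalg.lstsq(np.c_[d,-e],b-a,rcond=None)[0]
    P,Q=a+d*s[0],b+e*s[1]; return (P+Q)/2,np.linalg.norm(P-Q)
E
python3 - <<'E'
from h import *
for n,p,q in(("wing top",(174,186),(274,307)),("lever tip",(586,325),(443,83)),("knob",(540,146),(257,92)),("wing near filter-left end",(131,169),(254,333)),("wing other end",(217,201),(296,280))): 
    x,g=tri(p,q);print(n,x.round(1),g.round(1))
w=[atz("top",p,197) for p in((131,169),(217,201))];print("wing",w, np.degrees(np.arctan2(*(w[1]-w[0])[1::-1])))
l=[atz("top",p,183) for p in((542,165),(584,325))];print("lever",l,np.degrees(np.arctan2(*(l[1]-l[0])[1::-1])))
P=[atz("top",p,12) for p in((80,128),(665,58),(703,338),(106,409))];print("plate",np.round(P,1)); 
for i,j in((0,1),(3,2),(0,3),(1,2)): print(np.degrees(np.arctan2(*(P[j]-P[i])[1::-1])),np.linalg.norm(P[j]-P[i]))
# head circle
print(atz("top",(190,208),150))
# depth centroid
c=C["top"]
for p in((174,186),(190,208),(570,270)):
    u=int(215+p[0]/5);v=int(215+p[1]/5);print(c["depth"][v-1:v+2,u-1:u+2].round())
    o,d=ray("top",p);print((o+d*c["depth"][v,u]).round(1))
E
```

```text
wing top [544.1 133.3 195.3] 0.9
lever tip [486.8 -39.2 184. ] 1.0
knob [562.8 -19.9 188.8] 0.3
wing near filter-left end [550.7 151.3 196.7] 1.8
wing other end [537.5 115.2 194.8] 1.6
wing [array([551.50712955, 151.20857273, 197.        ]), array([537.93090215, 114.91376913, 197.        ])] -110.5085261958964
lever [array([555.53404333, -20.7203264 , 183.        ]), array([487.46585594, -38.3653787 , 183.        ])] -165.46732393413185
plate [[603.5 205.4  12. ]
 [638.1 -79.8  12. ]
 [500.7 -97.   12. ]
 [466.8 188.8  12. ]]
-83.06798568496622 287.28529679557283
-83.22461068966545 287.8295585067616
-173.07673082445348 137.71442689864702
-172.85197456862605 138.50222584748414
[542.35402487 132.41094651 150.        ]
[[1171. 1169. 1174.]
 [1169. 1165. 1166.]
 [1165. 1167. 1168.]]
[543.9 132.7 199.2]
[[1169. 1167. 1166.]
 [1174. 1167. 1169.]
 [1195. 1185. 1178.]]
[535.2 126.3 195.8]
[[1173. 1178. 1178.]
 [1180. 1175. 1173.]
 [1173. 1177. 1178.]]
[510.8 -32.5 182.4]
```

apply_moves(steps=[[1,22.9,-20.3,-2,0,0,0],[1,22.9,-20.3,-2,0,0,0],[1,22.9,-20.3,-2,0,0,0],[1,22.9,-20.3,-2,0,0,0],[1,22.9,-20.3,-2,0,0,0],[1,22.9,-20.3,-2,0,0,0],[1,22.9,-20.3,-2,0,0,0],[1,22.9,-20.3,-2,0,0,0]], squeeze=60)

```text
time: 0.9
tool_pos: [352.5, -316.2, 246.9]
tcp_rot: [-180.0, 0.0, 25.2]
ft_force: [-0.0, -0.9, 0.5]
finger_gap: 85.3
grip_force: 0.0
```

apply_moves(steps=[[1,22.9,-20.3,-2,0,0,0],[1,22.9,-20.3,-2,0,0,0],[1,22.9,-20.3,-2,0,0,0],[1,22.9,-20.3,-2,0,0,0],[1,22.9,-20.3,-2,0,0,0],[1,22.9,-20.3,-2,0,0,0],[1,22.9,-20.3,-2,0,0,0],[1,22.9,-20.3,-2,0,0,0]])

```text
time: 1.7
tool_pos: [448.9, -91.2, 263.0]
tcp_rot: [-180.0, 0.0, 25.3]
ft_force: [0.3, -0.0, 0.2]
finger_gap: 85.4
grip_force: 0.0
```

apply_moves(steps=[[1,22.9,-20.3,0,0,0,0],[1,22.9,-20.3,0,0,0,0],[1,22.9,-20.3,0,0,0,0],[1,22.9,-20.3,0,0,0,0],[1,22.9,-20.3,0,0,0,0],[1,22.9,-20.3,0,0,0,0],[1,22.9,-20.3,0,0,0,0],[1,22.9,-20.3,0,0,0,0]])

```text
time: 2.5
tool_pos: [545.3, 133.7, 262.8]
tcp_rot: [-180.0, 0.0, 25.3]
ft_force: [-0.7, -0.3, 0.1]
finger_gap: 84.9
grip_force: 0.0
```

apply_moves(steps=[[1,0,0,0,0,0,-1],[1,0,0,0,0,0,-1],[1,0,0,0,0,0,-1],[1,0,0,0,0,0,-1],[1,0,0,0,0,0,-1],[1,0,0,0,0,0,-1],[1,0,0,0,0,0,-1],[1,0,0,0,0,0,-1]])

```text
time: 3.3
tool_pos: [544.9, 132.4, 262.7]
tcp_rot: [-180.0, 0.0, 65.5]
ft_force: [-0.6, 0.6, -0.4]
finger_gap: 85.2
grip_force: 0.0
```

apply_moves(steps=[[1,0,0,0,0,0,-1],[1,0,0,0,0,0,-1],[1,0,0,0,0,0,-1],[1,0,0,0,0,0,-1],[1,0,0,0,0,0,-1],[1,0,0,0,0,0,-1],[1,0,0,0,0,0,-1],[1,0,0,0,0,0,-1]])

```text
time: 4.1
tool_pos: [544.9, 132.4, 262.7]
tcp_rot: [-179.9, -0.0, 105.5]
ft_force: [-0.4, -0.5, 0.4]
finger_gap: 85.4
grip_force: 0.0
```

apply_moves(steps=[[1,0,0,0,0,0,-1],[1,0,0,0,0,0,-1],[1,0,0,0,0,0,-1],[1,0,0,0,0,0,-1],[1,0,0,0,0,0,-1],[1,0,0,0,0,0,-1],[1,0,0,0,0,0,-1],[1,0,0,0,0,0,-1]])

```text
time: 4.9
tool_pos: [544.9, 132.4, 262.7]
tcp_rot: [-180.0, -0.0, 145.5]
ft_force: [-0.9, 0.8, 0.7]
finger_gap: 85.3
grip_force: 0.0
```

apply_moves(steps=[[1,0,0,0,0,0,-1],[1,0,0,0,0,0,-1],[1,0,0,0,0,0,-1],[1,0,0,0,0,0,-1],[1,0,0,0,0,0,-1],[1,0,0,0,0,0,-1],[1,0,0,0,0,0,-1],[1,0,0,0,0,0,-1]])

```text
time: 5.7
tool_pos: [544.9, 132.4, 262.7]
tcp_rot: [-180.0, -0.1, -174.5]
ft_force: [-0.5, -0.7, 0.6]
finger_gap: 85.3
grip_force: 0.0
```

apply_moves(steps=[[1,0,0,0,0,0,-1],[1,0,0,0,0,0,-1],[1,0,0,0,0,0,-1],[1,0,0,0,0,0,-1],[1,0,0,0,0,0,-1],[1,0,0,0,0,0,-1],[1,0,0,0,0,0,-1],[1,0,0,0,0,0,-1]])

```text
time: 6.5
tool_pos: [544.9, 132.4, 262.7]
tcp_rot: [180.0, -0.0, -134.5]
ft_force: [-0.6, 0.3, -0.4]
finger_gap: 85.6
grip_force: 0.0
```

apply_moves(steps=[[1,0,0,0,0,0,-1],[1,0,0,0,0,0,-1],[1,0,0,0,0,0,-1],[1,0,0,0,0,0,-1],[1,0,0,0,0,0,-0.8],[1,0,0,0,0,0,0],[1,0,0,0,0,0,0],[1,0,0,0,0,0,0]])

```text
time: 7.3
tool_pos: [545.1, 132.5, 263.1]
tcp_rot: [180.0, -0.0, -110.8]
ft_force: [0.1, 0.2, -0.1]
finger_gap: 85.6
grip_force: 0.0
```

Run:
```python
from bench import r
s=r.sense();print(s["joint_pos"].round(1),s["tool_pos"],s["tcp_rot"],s["wrist_torque"])
```

```text
[   8.4    0.8   89.    -0.    90.3 -150.7] [545.10635567 132.4585863  263.0547267 ] [ 1.79979782e+02 -1.20426071e-02 -1.10841759e+02] [-0.03166287  0.02661977  0.01332995]
```

apply_moves(steps=[[0,-0.3,1.5,15,0,0,0],[0,0,0,15,0,0,0],[0,0,0,15,0,0,0],[0,0,0,15,0,0,0],[0,0,0,15,0,0,0],[0,0,0,12,0,0,0],[0,0,0,8,0,0,0],[0,0,0,0,0,0,0]])

```text
time: 8.1
tool_pos: [543.1, 133.2, 166.7]
tcp_rot: [179.9, -0.1, -110.7]
ft_force: [-0.1, 0.8, -0.3]
finger_gap: 42.6
grip_force: 0.0
```

apply_moves(steps=[[-1,0,0,0,0,0,0],[-1,0,0,0,0,0,0],[-1,0,0,0,0,0,0],[-1,0,0,0,0,0,0],[-1,0,0,0,0,0,0],[-1,0,0,0,0,0,0],[-1,0,0,0,0,0,0],[-1,0,0,0,0,0,0]], squeeze=60)

```text
time: 8.9
tool_pos: [543.5, 133.7, 169.5]
tcp_rot: [180.0, 0.0, -110.7]
ft_force: [-5.8, 0.9, 4.3]
finger_gap: 16.8
grip_force: 58.6
```

Run:
```python
from bench import r
import cv2
s=r.sense();print(s["joint_pos"].round(1),s["tool_pos"],s["tcp_rot"],s["wrist_torque"],s["ft_force"])
im=r.snapshot("side")["color"][190:310,270:430];cv2.imwrite("pics/g1.png",cv2.resize(im,None,fx=5,fy=5,interpolation=2))
```

```text
[   8.5    3.4   96.1    0.    80.5 -150.7] [543.52986231 133.74122002 169.48366643] [ 1.79965453e+02  2.55520182e-02 -1.10723004e+02] [0.20439198 1.08218671 0.00969158] [-5.82149597  0.93052113  4.29451195]
```

View pics/g1.png

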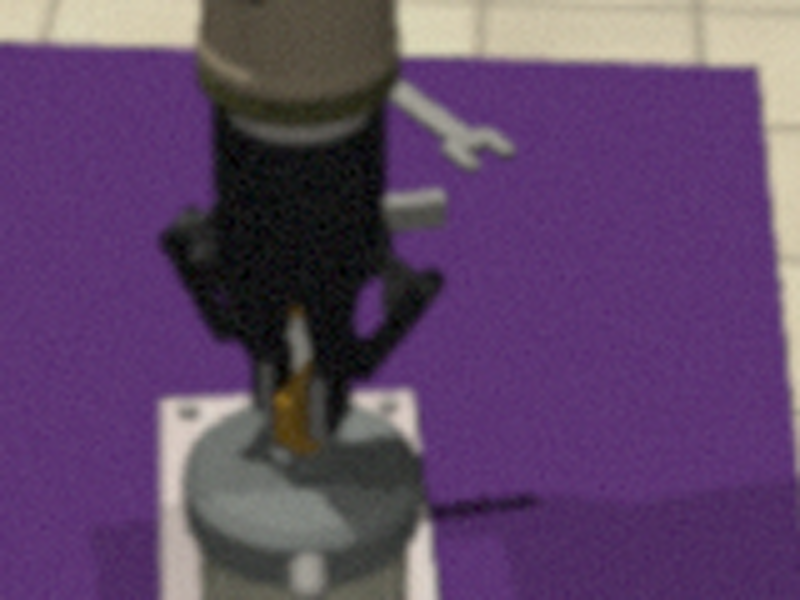

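The side view shows the fingers on either side of the brass wing at about (295,405) in the crop, and the grip force is up. The 16.8 mm gap is wider than the 10 mm wing. I'll turn a little and watch the gap and torque.

apply_moves(steps=[[-1,0,0,0,0,0,0],[-1,0,0,0,0,0,0],[-1,0,0,0,0,0,0.5],[-1,0,0,0,0,0,0.5],[-1,0,0,0,0,0,0.5],[-1,0,0,0,0,0,0.5],[-1,0,0,0,0,0,0.5],[-1,0,0,0,0,0,0.5]])

```text
time: 9.75
tool_pos: [543.5, 133.7, 169.5]
tcp_rot: [180.0, 0.0, -125.8]
ft_force: [-6.7, 1.1, 4.1]
finger_gap: 16.5
grip_force: 58.5
```

```bash
cat > st.py <<'E'
from bench import r
s=r.sense();print(s["time"],s["joint_pos"].round(1),s["tool_pos"].round(1),s["tcp_rot"].round(2),s["wrist_torque"].round(3),s["ft_force"].round(1),s["finger_gap"],s["grip_force"],s["joint_efforts"].round(3))
E
python3 st.py
python3 - <<'E'
from bench import r
import cv2
im=r.snapshot("top")["color"][215:305,200:320];cv2.imwrite("pics/g2.png",cv2.resize(im,None,fx=6,fy=6,interpolation=2))
E
```

```text
9.75 [   8.5    3.4   96.1    0.    80.5 -135.6] [543.5 133.7 169.5] [ 1.7996e+02  1.0000e-02 -1.2583e+02] [0.166 1.063 0.077] [-6.7  1.1  4.1] 16.543203093165488 58.54913592338562 [ -1.368 -50.63  -49.757  -0.628  -2.129  -0.86 ]
```

View pics/g2.png

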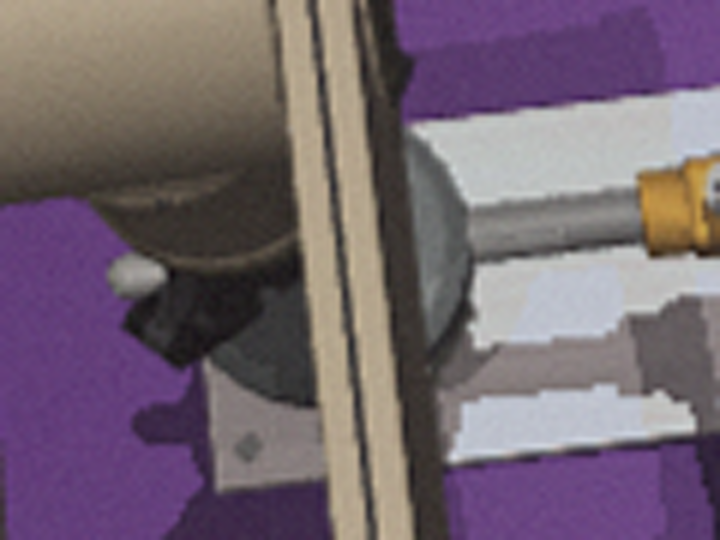

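Torque about z is about 0.07 N m, so the plug is turning easily. I'll grip harder and carry on in 20° calls.

apply_moves(steps=[[-1,0,0,0,0,0,0.5],[-1,0,0,0,0,0,0.5],[-1,0,0,0,0,0,0.5],[-1,0,0,0,0,0,0.5],[-1,0,0,0,0,0,0.5],[-1,0,0,0,0,0,0.5],[-1,0,0,0,0,0,0.5],[-1,0,0,0,0,0,0.5]], squeeze=110)

```text
time: 10.6
tool_pos: [543.6, 133.7, 169.7]
tcp_rot: [180.0, 0.0, -145.8]
ft_force: [-8.0, 0.1, 5.1]
finger_gap: 13.4
grip_force: 108.1
```

```bash
python3 st.py
```

```text
10.6 [   8.6    3.4   96.1    0.    80.5 -115.6] [543.6 133.7 169.7] [ 179.96    0.   -145.82] [0.101 1.19  0.067] [-8.   0.1  5.1] 13.40148928511715 108.06595952407882 [ -1.365 -49.889 -49.374  -0.586  -2.444  -0.859]
```

apply_moves(steps=[[-1,0,0,0,0,0,0.5],[-1,0,0,0,0,0,0.5],[-1,0,0,0,0,0,0.5],[-1,0,0,0,0,0,0.5],[-1,0,0,0,0,0,0.5],[-1,0,0,0,0,0,0.5],[-1,0,0,0,0,0,0.5],[-1,0,0,0,0,0,0.5]])

```text
time: 11.4
tool_pos: [543.6, 133.7, 169.7]
tcp_rot: [180.0, -0.0, -165.8]
ft_force: [-6.0, 0.8, 5.0]
finger_gap: 13.5
grip_force: 108.1
```

```bash
python3 st.py
```

```text
11.4 [  8.5   3.4  96.1   0.   80.5 -95.6] [543.6 133.7 169.7] [ 179.97   -0.   -165.82] [0.096 1.166 0.058] [-6.   0.8  5. ] 13.455359117120258 108.06455682856131 [ -1.319 -49.894 -49.368  -0.542  -2.441  -0.859]
```

apply_moves(steps=[[-1,0,0,0,0,0,0.4],[-1,0,0,0,0,0,0.4],[-1,0,0,0,0,0,0.4],[-1,0,0,0,0,0,0.4],[-1,0,0,0,0,0,0.4],[-1,0,0,0,0,0,0.4],[-1,0,0,0,0,0,0.4],[-1,0,0,0,0,0,0.4]])

```text
time: 12.2
tool_pos: [543.6, 133.7, 169.7]
tcp_rot: [180.0, -0.0, 178.2]
ft_force: [-7.5, 1.0, 5.8]
finger_gap: 13.5
grip_force: 108.1
```

```bash
python3 st.py
```

```text
12.2 [  8.6   3.4  96.1   0.   80.5 -79.7] [543.6 133.7 169.7] [ 1.7998e+02 -1.0000e-02  1.7822e+02] [-1.000e-03  1.184e+00  4.170e-01] [-7.5  1.   5.8] 13.504173648443624 108.06913411558753 [ -1.568 -49.891 -49.364  -0.398  -2.45   -0.296]
```

The plug has bitten: torque jumped to 0.42 N m, about 0.1 rad past the onset. I need roughly 24° more, so I'll do 16° first.

apply_moves(steps=[[-1,0,0,0,0,0,0.4],[-1,0,0,0,0,0,0.4],[-1,0,0,0,0,0,0.4],[-1,0,0,0,0,0,0.4],[-1,0,0,0,0,0,0.4],[-1,0,0,0,0,0,0.4],[-1,0,0,0,0,0,0.4],[-1,0,0,0,0,0,0.4]])

```text
time: 13.0
tool_pos: [543.5, 133.7, 169.7]
tcp_rot: [180.0, -0.0, 162.2]
ft_force: [-6.5, -0.3, 4.2]
finger_gap: 13.5
grip_force: 108.1
```

```bash
python3 st.py
```

```text
13.0 [  8.6   3.4  96.1   0.   80.5 -63.7] [543.5 133.7 169.7] [ 1.7999e+02 -2.0000e-02  1.6223e+02] [-0.021  1.192  0.453] [-6.5 -0.3  4.2] 13.484548529342801 108.07995358857397 [ -1.577 -49.886 -49.369  -0.336  -2.471  -0.217]
```

Run:
```python
from bench import r
import numpy as np,cv2
t=[]
for i in range(8):
    s=r.snapshot("side" if i%2 else "top"); q=r.sense();t.append([q["wrist_torque"][2],q["joint_efforts"][5]])
    if i==1: im=s["color"][190:310,270:430];cv2.imwrite("pics/g3.png",cv2.resize(im,None,fx=5,fy=5,interpolation=2))
print(np.round(t,3))
```

```text
[[0.487 0.041]
 [0.472 1.053]
 [0.409 0.687]
 [0.448 0.528]
 [0.494 0.484]
 [0.421 0.473]
 [0.519 0.471]
 [0.46  0.471]]
```

View pics/g3.png

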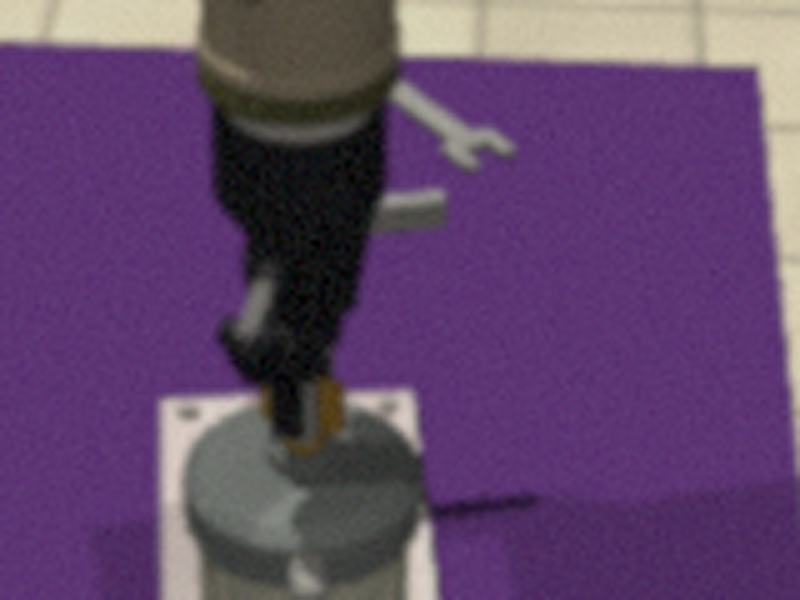

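The side view shows the pads still flat on the wing at about (310,415). The averaged torque is 0.465 N m, which puts the plug about 0.3 rad past the bite. I'll add 10°.

apply_moves(steps=[[-1,0,0,0,0,0,0.5],[-1,0,0,0,0,0,0.5],[-1,0,0,0,0,0,0.5],[-1,0,0,0,0,0,0.5],[-1,0,0,0,0,0,0],[-1,0,0,0,0,0,0],[-1,0,0,0,0,0,0],[-1,0,0,0,0,0,0]])

```text
time: 14.2
tool_pos: [543.6, 133.7, 169.7]
tcp_rot: [180.0, -0.0, 152.3]
ft_force: [-6.5, 0.1, 5.7]
finger_gap: 13.2
grip_force: 108.1
```

Run:
```python
from bench import r
import numpy as np
t=[]
for i in range(8):
    r.snapshot("side"); q=r.sense();t.append([q["wrist_torque"][2],q["joint_efforts"][5],q["tcp_rot"][2]])
print(np.round(t,3),np.mean(t,0))
```

```text
[[  0.534   0.523 152.314]
 [  0.511   0.523 152.313]
 [  0.575   0.523 152.31 ]
 [  0.524   0.523 152.313]
 [  0.482   0.523 152.314]
 [  0.522   0.523 152.309]
 [  0.584   0.523 152.31 ]
 [  0.475   0.523 152.315]] [  0.5259683    0.52261619 152.31216319]
```

Torque is now 0.525 N m, about 0.42 rad past the bite. I'll add 3°, release and lift.

apply_moves(steps=[[-1,0,0,0,0,0,0.3],[-1,0,0,0,0,0,0.3],[-1,0,0,0,0,0,0],[-1,0,0,0,0,0,0],[-1,0,0,0,0,0,0],[-1,0,0,0,0,0,0],[-1,0,0,0,0,0,0],[-1,0,0,0,0,0,0]])

```text
time: 15.4
tool_pos: [543.5, 133.7, 169.7]
tcp_rot: [180.0, -0.0, 149.3]
ft_force: [-6.9, 0.4, 6.2]
finger_gap: 13.2
grip_force: 108.1
```

apply_moves(steps=[[0,0,0,0,0,0,0],[0,0,0,0,0,0,0],[0,0,0,0,0,0,0],[0,0,0,0,0,0,0],[0,0,0,-15,0,0,0],[0,0,0,-25,0,0,0],[0,0,0,-25,0,0,0],[0,0,0,-20,0,0,0]])

```text
time: 16.2
tool_pos: [544.5, 133.3, 256.3]
tcp_rot: [179.9, 0.1, 149.3]
ft_force: [-0.5, -0.0, 0.8]
finger_gap: 42.8
grip_force: 0.0
```

```bash
python3 st.py
```

```text
16.2 [  8.5   0.7  89.8  -0.   89.4 -50.7] [544.5 133.3 256.3] [1.7991e+02 1.1000e-01 1.4925e+02] [ 0.01  -0.032 -0.015] [-0.5 -0.   0.8] 42.76715593112436 0.0 [ 3.8000e-02 -5.0167e+01 -4.8529e+01 -2.0000e-03 -5.1200e-01 -0.0000e+00]
```

apply_moves(steps=[[0,0,0,0,0,0,1],[0,0,0,0,0,0,1],[0,0,0,0,0,0,1],[0,0,0,0,0,0,1],[0,0,0,0,0,0,1],[0,0,0,0,0,0,1],[0,0,0,0,0,0,1],[0,0,0,0,0,0,1]])

```text
time: 17.0
tool_pos: [544.2, 133.3, 254.7]
tcp_rot: [179.9, 0.0, 109.0]
ft_force: [-0.8, -0.1, -0.2]
finger_gap: 42.5
grip_force: 0.0
```

apply_moves(steps=[[0,0,0,0,0,0,1],[0,0,0,0,0,0,1],[0,0,0,0,0,0,1],[0,0,0,0,0,0,1],[0,0,0,0,0,0,1],[0,0,0,0,0,0,1],[0,0,0,0,0,0,1],[0,0,0,0,0,0,1]])

```text
time: 17.8
tool_pos: [544.2, 133.3, 254.7]
tcp_rot: [179.9, -0.0, 69.0]
ft_force: [0.0, 0.4, 1.0]
finger_gap: 42.8
grip_force: 0.0
```

apply_moves(steps=[[0,0,0,0,0,0,1],[0,0,0,0,0,0,1],[0,0,0,0,0,0,1],[0,0,0,0,0,0,1],[0,0,0,0,0,0,1],[0,0,0,0,0,0,1],[0,0,0,0,0,0,1],[0,0,0,0,0,0,1]])

```text
time: 18.6
tool_pos: [544.2, 133.3, 254.7]
tcp_rot: [180.0, -0.1, 29.0]
ft_force: [-0.5, 0.1, 0.4]
finger_gap: 42.4
grip_force: 0.0
```

apply_moves(steps=[[0,0,0,0,0,0,1],[0,0,0,0,0,0,1],[0,0,0,0,0,0,0.95],[0,-10,19,0,0,0,0],[0,-10,19,0,0,0,0],[0,-10,19,0,0,0,0],[0,-10,19,0,0,0,0],[0,-10,19,0,0,0,0]])

```text
time: 19.4
tool_pos: [519.3, 28.0, 254.7]
tcp_rot: [180.0, -0.1, 14.5]
ft_force: [0.2, 0.3, -0.5]
finger_gap: 42.6
grip_force: 0.0
```

apply_moves(steps=[[0,-10,19,0,0,0,0],[0,-10,19,0,0,0,0],[0,-12,19,0,0,0,0],[0,0,0,0,0,0,0],[0,0,0,0,0,0,0],[0,0,0,0,0,0,0],[0,0,0,0,0,0,0],[0,0,0,0,0,0,0]])

```text
time: 20.2
tool_pos: [502.7, -33.8, 253.3]
tcp_rot: [-180.0, 0.0, 14.6]
ft_force: [-1.0, -0.6, -0.9]
finger_gap: 42.7
grip_force: 0.0
```

```bash
python3 st.py;python3 - <<'E'
from bench import r
import cv2,numpy as np
a=r.snapshot("top")["color"][215:305,225:355]; b=r.snapshot("side")["color"][200:300,285:405]
a=cv2.resize(a,(650,290),interpolation=2)if 0 else cv2.resize(a,None,fx=3,fy=3,interpolation=2); b=cv2.resize(b,None,fx=3,fy=3,interpolation=2)
o=np.zeros((300,a.shape[1]+b.shape[1],3),np.uint8);o[:270,:a.shape[1]]=a;o[:,a.shape[1]:]=b;cv2.imwrite("pics/l1.png",o)
E
```

```text
20.2 [-9.7 -8.  98.4  0.  89.6 65.8] [502.7 -33.8 253.3] [-179.99    0.     14.56] [-0.01  -0.     0.012] [-1.  -0.6 -0.9] 42.67222688712403 0.0 [-7.7000e-02 -4.3119e+01 -5.0461e+01 -1.0000e-03  5.0000e-03  8.0000e-03]
```

View pics/l1.png

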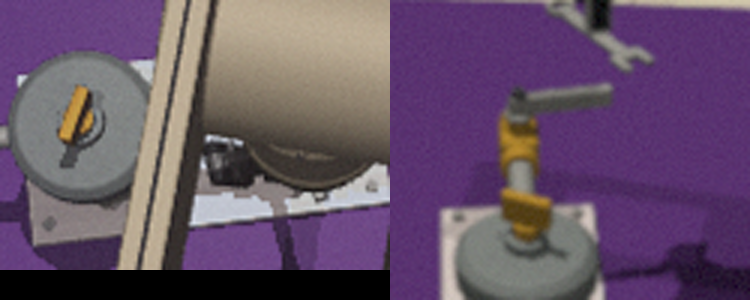

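In the top crop the plug wing now runs from (65,137) to (84,90), about −22° in world terms, which fits the turn I made. The gripper hangs over the lever, whose tip is near (610,95) in the side crop. Next I'll descend onto it and grip.

apply_moves(steps=[[0,0,1.2,15,0,0,0],[0,0,0,15,0,0,0],[0,0,0,15,0,0,0],[0,0,0,15,0,0,0],[0,0,0,15,0,0,0],[0,0,0,12,0,0,0],[0,0,0,8,0,0,0],[0,0,0,0,0,0,0]])

```text
time: 21.1
tool_pos: [502.1, -35.4, 156.7]
tcp_rot: [-179.9, 0.1, 14.5]
ft_force: [0.4, -0.3, 0.3]
finger_gap: 42.5
grip_force: 0.0
```

apply_moves(steps=[[-1,0,0,0,0,0,0],[-1,0,0,0,0,0,0],[-1,0,0,0,0,0,0],[-1,0,0,0,0,0,0],[-1,0,0,0,0,0,0],[-1,0,0,0,0,0,0],[-1,0,0,0,0,0,0],[-1,0,0,0,0,0,0]], squeeze=40)

```text
time: 21.9
tool_pos: [503.5, -35.6, 159.3]
tcp_rot: [180.0, -0.1, 14.5]
ft_force: [-1.3, 0.9, 6.2]
finger_gap: 9.3
grip_force: 44.4
```

```bash
python3 st.py
```

```text
21.9 [ -9.9  -4.9 105.4  -0.   79.4  65.6] [503.5 -35.6 159.3] [ 1.7996e+02 -9.0000e-02  1.4510e+01] [0.067 0.136 0.199] [-1.3  0.9  6.2] 9.327962153898104 44.37296748161316 [ -0.368 -41.257 -45.884  -0.064  -0.32    0.182]
```

apply_moves(steps=[[-1,0.15,4.3,0,0,0,-0.8],[-1,0.15,4.3,0,0,0,-0.8],[-1,0.15,4.3,0,0,0,-0.8],[-1,0.15,4.3,0,0,0,-0.8],[-1,0.15,4.3,0,0,0,-0.8],[-1,0.15,4.3,0,0,0,-0.8],[-1,0.15,4.3,0,0,0,-0.8],[-1,0.15,4.3,0,0,0,-0.8]])

```text
time: 22.7
tool_pos: [520.6, -64.3, 159.3]
tcp_rot: [180.0, -0.1, 46.7]
ft_force: [-2.1, 4.1, 6.9]
finger_gap: 9.4
grip_force: 44.6
```

```bash
python3 st.py
```

```text
22.7 [-1.270e+01 -1.700e+00  1.023e+02  1.000e-01  7.930e+01  3.060e+01] [520.6 -64.3 159.3] [ 1.800e+02 -8.000e-02  4.668e+01] [0.739 0.286 0.057] [-2.1  4.1  6.9] 9.44976729975113 44.6382611989975 [ -1.987 -44.18  -45.849  -1.362  -1.122   1.606]
```

apply_moves(steps=[[-1,0.15,4.3,0,0,0,-0.8],[-1,0.15,4.3,0,0,0,-0.8],[-1,0.15,4.3,0,0,0,-0.8],[-1,0.15,4.3,0,0,0,-0.8],[-1,0.15,4.3,0,0,0,-0.8],[-1,0.15,4.3,0,0,0,-0.8],[-1,0.15,4.3,0,0,0,-0.8],[-1,0.15,4.3,0,0,0,-0.8]])

```text
time: 23.5
tool_pos: [550.4, -79.6, 159.2]
tcp_rot: [-180.0, -0.1, 78.7]
ft_force: [-4.5, 6.0, 9.1]
finger_gap: 9.1
grip_force: 44.9
```

apply_moves(steps=[[-1,0.1,3.2,0,0,0,-0.6],[-1,0.1,3.2,0,0,0,-0.6],[-1,0.1,3.2,0,0,0,-0.6],[-1,0.1,3.2,0,0,0,-0.6],[-1,0.1,3.2,0,0,0,-0.6],[-1,0,1,0,0,0,-0.2],[-1,0,0,0,0,0,0],[-1,0,0,0,0,0,0]])

```text
time: 24.3
tool_pos: [567.3, -80.5, 159.2]
tcp_rot: [180.0, -0.1, 94.6]
ft_force: [-4.7, 4.6, 7.6]
finger_gap: 9.1
grip_force: 44.9
```

```bash
python3 st.py
```

```text
24.3 [-13.3   5.9  94.6   0.1  79.5 -17.8] [567.3 -80.5 159.2] [ 1.7998e+02 -8.0000e-02  9.4550e+01] [0.89  0.706 0.217] [-4.7  4.6  7.6] 9.059342368941529 44.87877130508423 [ -2.835 -49.803 -46.772  -1.388  -1.869   0.239]
```

apply_moves(steps=[[-1,0,1,0,0,0,-0.2],[-1,0,1,0,0,0,-0.2],[-1,0,1,0,0,0,-0.2],[-1,0,0,0,0,0,0],[-1,0,0,0,0,0,0],[-1,0,0,0,0,0,0],[-1,0,0,0,0,0,0],[-1,0,0,0,0,0,0]])

```text
time: 25.1
tool_pos: [569.5, -80.2, 159.2]
tcp_rot: [-179.9, -0.1, 97.5]
ft_force: [-9.2, 6.0, 11.7]
finger_gap: 9.0
grip_force: 45.3
```

```bash
python3 st.py
```

```text
25.1 [-13.2   6.3  94.2   0.1  79.7 -20.7] [569.5 -80.2 159.2] [-1.7992e+02 -1.0000e-01  9.7500e+01] [ 0.856  1.383 -0.357] [-9.2  6.  11.7] 9.002045690127286 45.34864068031311 [ -1.902 -49.325 -47.603  -1.206  -3.397  -0.376]
```

apply_moves(steps=[[-1,0,1,0,0,0,0],[-1,0,1,0,0,0,0],[-1,0,1,0,0,0,0],[-1,0,0,0,0,0,0],[-1,0,0,0,0,0,0],[-1,0,0,0,0,0,0],[-1,0,0,0,0,0,0],[-1,0,0,0,0,0,0]])

```text
time: 25.9
tool_pos: [569.6, -80.3, 159.0]
tcp_rot: [-179.6, -0.1, 97.5]
ft_force: [-25.9, 3.9, 20.9]
finger_gap: 9.1
grip_force: 46.6
```

```bash
python3 st.py
```

```text
25.9 [-13.1   6.7  93.8  -0.   80.  -20.6] [569.6 -80.3 159. ] [-1.7956e+02 -1.3000e-01  9.7480e+01] [ 0.747  3.875 -0.339] [-25.9   3.9  20.9] 9.14107523543059 46.62883937358856 [  0.169 -46.367 -50.506   0.455  -8.802  -0.334]
```

It's at the stop: 26 N with no movement. I'll ease off, release, lift and move away.

apply_moves(steps=[[-1,0,-1.5,0,0,0,0],[-1,0,-1.5,0,0,0,0],[0,0,0,0,0,0,0],[0,0,0,0,0,0,0],[0,0,0,0,0,0,0],[0,0,0,0,0,0,0],[0,0,0,0,0,0,0],[0,0,0,-10,0,0,0]])

```text
time: 26.7
tool_pos: [569.1, -81.0, 166.8]
tcp_rot: [-179.8, -0.1, 97.5]
ft_force: [0.1, -0.3, 0.4]
finger_gap: 42.6
grip_force: 0.0
```

apply_moves(steps=[[0,0,0,-20,0,0,0],[0,0,0,-25,0,0,0],[0,0,0,-25,0,0,0],[0,0,0,-25,0,0,0],[0,-30,0,0,0,0,0],[0,-30,0,0,0,0,0],[0,-30,0,0,0,0,0],[0,-30,0,0,0,0,0]])

```text
time: 27.5
tool_pos: [586.1, -201.4, 264.4]
tcp_rot: [179.9, 0.0, 97.5]
ft_force: [0.6, 0.3, -0.5]
finger_gap: 42.7
grip_force: 0.0
```

apply_moves(steps=[[0,-30,0,0,0,0,0],[0,-30,0,0,0,0,0],[0,-30,0,0,0,0,0],[0,-30,0,0,0,0,0],[0,-30,0,0,0,0,0],[0,-30,0,0,0,0,0],[0,0,0,0,0,0,0],[0,0,0,0,0,0,0]])

```text
time: 28.3
tool_pos: [609.2, -379.2, 263.4]
tcp_rot: [-180.0, -0.0, 97.4]
ft_force: [0.6, 0.5, 0.1]
finger_gap: 42.9
grip_force: 0.0
```

```bash
python3 st.py;python3 - <<'E'
from bench import r
import cv2
a=r.snapshot("top")["color"][215:305,215:365];cv2.imwrite("pics/end.png",cv2.resize(a,None,fx=5,fy=5,interpolation=2))
E
```

```text
28.3 [-36.   25.6  60.4   0.   94.  -43.4] [ 609.2 -379.2  263.4] [-1.800e+02 -2.000e-02  9.744e+01] [ 0.038  0.021 -0.031] [0.6 0.5 0.1] 42.91468304556577 0.0 [ -1.609 -72.583 -51.062  -0.226  -0.075  -0.084]
```

View pics/end.png

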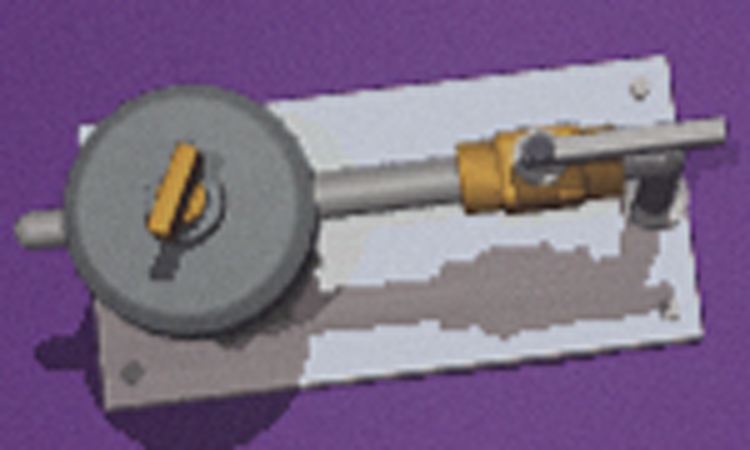

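The lever, from (540,150) to (722,130), lies in line with the pipe. The wing is where I left it, from (158,235) to (187,147), and the arm is clear.

```bash
python3 -c "
from bench import r
print(r.hand_in())"
```

```text
the job is handed in; nothing more can be done
None
```

The vent plug is snug, by torque and angle about 0.4–0.5 rad past its bite and at most 0.75 (an eighth of a turn is 0.785); the valve lever was then opened to its stop and released, the bottle, beaker and wrench were left alone, and the job was handed in at about 28 s, with no verdict returned.

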